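Hang the green closet basket on the double hook

TASK

Swing the folded handle of the green basket up until it stands upright while the basket stays standing on the shelf, then lift the basket by that handle and hang the handle over both arms of the double hook, behind the upturned tips. Let go and leave the basket hanging still and level, and leave the white basket undisturbed.

Things in the scene. Friction and masses are not known exactly. Their poses are not given: they have to be found in the camera images.
- green_basket: Loose open green plastic basket, 100 (x) by 130 (y) by 75 mm high, 0.3 kg. Origin: centre of underside. Wire swing handle on pivots 66 mm up at x = 0, turning about the y axis; it starts folded to the -x side (facing roughly the robot), 0 to 17 degrees above level, its crossbar about 30 mm outside the wall. Pivots slightly stiff (0.2 N at bar): it stays where left. Stop 17 degrees past upright.
- green_bar (a point): Middle of the black crossbar of the green basket's handle: round, 10 mm thick, 138 mm long along this y axis, 85 mm from the pivot axis; 6 mm wires run from its ends to the pivots. This z axis points from the pivots to the crossbar: straight up when the handle is upright (crossbar then 151 mm above the basket's underside).
- hook_seat (a point): Seat of the fixed double hook, 245 mm up: where the crossbar's middle should rest, half-way between two brass arms (8 mm thick, along x at y = -35 and +35 mm, tops 5 mm below this point). x points from tips to post. Upturned tips at x = -32 mm, tops 11 mm above this point; level seat x -20 to +20; then rising to a crosspiece on a post at x = 94 mm, 14 mm above. Open in front (-x) for the basket.
- white_basket: Bystander: a white basket, same shape, size and folded handle as the green one, at most 100 mm high. Origin: centre of its underside. The two baskets and the hook stand in a row about 0.27 m apart, in any order, the hook open towards the robot. Other bystanders (grey bin, cedar blocks, glasses case, ring cone, flashlight) lie behind or beside this row, clear of it.
Mind the look-alikes: they are no part of the job. Of the things like the green_basket, leave any that is orange, pink or red; of the rest the smaller one is meant.

How it is judged:
By the outcome, as a careful person would: the job done as asked, in the order asked, and still so for the second after the job is handed in, with the robot touching nothing.
It also fails if it takes over 72 s, if anything falls off the work surface, if the arm or the gripper's body presses on something with over 40 N, if the wrist force passes 120 N, or if a joint passes its speed limit or range.

ROBOT

A 7-joint arm with a two-finger parallel gripper is mounted at the origin on the work surface. World frame = base frame: x ahead of the robot, y to its left, z up, the work surface at z = 0. Lengths are in m, angles in rad, forces in N, time in s.
With the tool pointing down it reaches from about 0.4 to 0.85 m from the base axis. Payload 4.5 kg.
Tool frame: the origin (TCP) lies between the finger pads; the fingertips stand 11 mm ahead of it and the grasp point (between the pads) lies 8 mm behind it (r.nose_length is the distance from the TCP to the fingertips, in m); z points along the fingers, y is the line along which they close (so a half turn about z gives the same grasp; the last joint's range is limited). The gripper opens to 88 mm and grips with 3 to 60 N. Pads are 18 mm wide; open, the fingers measure 123 mm over their backs; the gripper's body (75 mm by 187 mm) begins 45 mm behind the grasp point.
Start: joints at [-1.155, 0.689, -0.195, 1.565, 0.157, 0.902, -0.215], TCP at [0.233, 0.58, 0.25] pointing down, gripper open.
Joint ranges: [-3.01, 3.01], [-0.46, 2.08], [-1.47, 1.51], [0.13, 2.56], [-1, 4.14], [0.04, 2.09], [-2.66, 2.66]. Speed limits (rad/s): [2.57, 2.57, 3.14, 3.14, 3.14, 3.14, 3.14].

INTERFACE

Orientations are given as a unit quaternion [x, y, z, w].
In Python, from plant import get_state, snapshot, camera_model, r gives the robot as it stands.
- The arm moves only by the shell command python3 -m inch 'ROWS' [FORCE]. ROWS is text: rows parted by semicolons, each of 7 numbers parted by spaces: the opening, from -1 (shut) to 1 (fully open), then the shift along the tool's x, y, z in m, then the turn, a rotation vector about the tool's x, y, z in rad. A call has 1 to 20 rows; each row shifts and turns the commanded pose from where the row before left it, along the tool's axes as they then stand; what a row does not reach is not made up. A row lasts 1/12 s, in which the tool goes at most 41.7 mm and 7.16 degrees, less where a joint would pass 70% of its speed; a pose out of reach is approached as far as the arm can. A call is refused whole if a number of a shift passes 0.0417 or a number of a turn 0.125, either way. A call with a gripper value outside its range is refused whole. The fingers move at their own pace and stop on an object; FORCE is the grip in N (left out, the last holds). Time passes only in rows, so rows that do not move let the fingers close. It gives the time, the measured TCP pose, the force, the opening and the grip force at its end, in the units of the state.
- get_state(): the state, without advancing time (a new reading comes with each control period).
- snapshot(name): name is "scene" or "top" or "wrist"; returns (picture, depth): 384x512x3 uint8, red, green, blue; 384x512 float32, m along the optical axis (not along the pixel's ray), 0 where there is no reading.
- camera_model(name): a dict with "intrinsics" (3x3 intrinsics, pixels), "view" (4x4, takes a point from world to camera coordinates). Camera axes: x right, y down, z forward; pixel columns grow to the right and rows downward; lengths in m; the calibration is good to about 2 mm. The wrist camera is an equidistant fisheye: a pixel r from the principal point sees the ray r / f radians off the axis. A picture is of the moment at which its call begins: read the wrist's pose just before it. camera_model takes no time and is no camera call; for the wrist camera it gives the pose at the moment of the call.
- r.finish_job(): hands the job in; it is judged then, once.
The state is a dict: "clock": time; "q": joint angles; "qd": joint speeds; "joint_torque": joint torques, N m; "tool_pos": TCP position; "eef_rot": TCP orientation; "contact_force": force on the tool from outside, world axes, zero at the start; "moment": the same for the moment, N m; "opening": opening from 0.0 (shut) to 1.0 (fully open); "finger_force": force on a finger pad.
Only numpy, scipy, OpenCV 4.12 (cv2) and the standard library are available. Lean on these libraries where they do the work, as an engineer would, in place of code of your own. Each camera call takes 0.05 s, during which the arm holds its last target. There are 200 camera calls.

## Working session

There is one attempt and no reset: what is moved stays moved. The work goes in short steps, Python scripts to look and compute and a shell command to move; the robot and the scene stay as the last step left them, time stands still between calls to the robot, and variables do not carry over. Pictures are saved under pics/ and viewed, at most 10 in all, crops included, and the job is handed in when it is done.

```bash
mkdir -p pics && ls
cat > h.py <<'E'
import numpy as np, cv2, json
from plant import get_state, snapshot, camera_model, r
from scipy.spatial.transform import Rotation as R
def shot(name, tag):
    im,d=snapshot(name); m=camera_model(name)
    cv2.imwrite(f'pics/{tag}.png',im[:,:,::-1]); np.savez(f'pics/{tag}.npz',im=im,d=d,K=m['intrinsics'],V=m['view'])
    return im,d,m
def world(tag,u,v,z=None):
    f=np.load(f'pics/{tag}.npz'); K,V,d=f['K'],f['V'],f['d']
    z=d[int(v),int(u)] if z is None else z
    p=np.array([(u-K[0,2])/K[0,0]*z,(v-K[1,2])/K[1,1]*z,z,1])
    return (np.linalg.inv(V)@p)[:3]
def cloud(tag):
    f=np.load(f'pics/{tag}.npz'); K,V,d,im=f['K'],f['V'],f['d'],f['im']
    v,u=np.mgrid[:d.shape[0],:d.shape[1]]
    p=np.stack([(u-K[0,2])/K[0,0]*d,(v-K[1,2])/K[1,1]*d,d,np.ones_like(d)],-1)
    return (p@np.linalg.inv(V).T)[...,:3],im,d
E
python3 - <<'E'
from h import *
a,_,_=shot('scene','scene0'); b,_,_=shot('top','top0')
cv2.imwrite('pics/both0.png',cv2.resize(np.vstack([a,b])[:,:,::-1],None,fx=.78,fy=.78))
s=get_state();print(s['tool_pos'],R.from_quat(s['eef_rot']).as_matrix().round(3).tolist(),s['clock'],s['opening'])
E
```

```text
pics
[0.23273298 0.57947729 0.24899246] [[-0.928, 0.373, -0.0], [0.373, 0.928, -0.002], [-0.0, -0.002, -1.0]] 0.1 1.0003863474732246
```

View pics/both0.png

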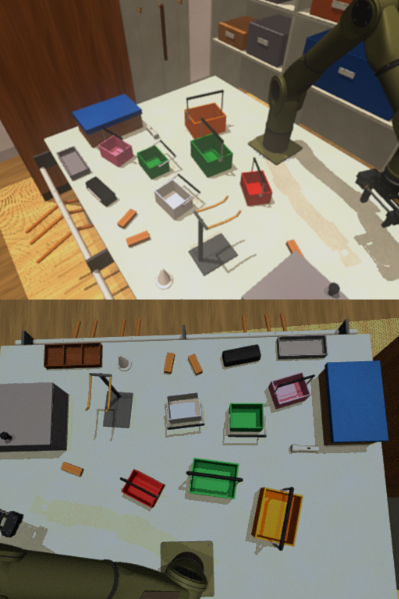

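The top view (lower half) shows the small green basket at about (245,418), white at (183,410), the hook at (105,400), with the large green, red and orange look-alikes nearer the robot. Next, depth measurement and an enlarged crop.

Run:
```python
from h import *
P,im,d=cloud('top0')
hsv=cv2.cvtColor(im,cv2.COLOR_RGB2HSV)
v,u=np.mgrid[:384,:512]
box=lambda a,b,c,e:(u>=a)&(u<b)&(v>=c)&(v<e)
g=(hsv[...,0]>45)&(hsv[...,0]<85)&(hsv[...,1]>100)&box(285,345,130,185)&(d>0)
for z0 in (0.06,):
    m=g&(P[...,2]>z0)
    pts=P[m]; print('green rim',m.sum(),pts.min(0),pts.max(0),np.median(pts[:,2]))
    rc=cv2.minAreaRect(pts[:,:2].astype(np.float32));print(rc)
# dark bar
dk=(hsv[...,2]<70)&box(275,350,150,195)&(d>0)&(P[...,2]>.05)
q=P[dk];print('bar',dk.sum(),q.mean(0),q.min(0),q.max(0)); print(cv2.minAreaRect(q[:,:2].astype(np.float32)))
# white
w=box(200,265,110,175)&(P[...,2]>.06)&(d>0);q=P[w];print('white',q.min(0),q.max(0),cv2.minAreaRect(q[:,:2].astype(np.float32)))
h=box(100,175,80,185)&(P[...,2]>.15)&(d>0);q=P[h];print('hook',h.sum(),q.min(0),q.max(0),cv2.minAreaRect(q[:,:2].astype(np.float32)))
for uu,vv in zip(u[h][::12],v[h][::12]): print(uu,vv,P[vv,uu].round(3),end='; ')
big=box(235,315,195,260)&(P[...,2]>.05)&(d>0);q=P[big];print('\nbig',q.min(0),q.max(0))
cv2.imwrite('pics/topc.png',cv2.resize(im[90:260,95:345,::-1],None,fx=3.2,fy=3.2,interpolation=cv2.INTER_CUBIC))
```

```text
green rim 329 [ 0.49907612 -0.31589329  0.06002911] [ 0.63555682 -0.1840845   0.08484222] 0.07359704576877713
((0.5676433444023132, -0.2491988241672516), (0.1292785108089447, 0.13390833139419556), 87.78968048095703)
bar 201 [ 0.51248584 -0.24908377  0.079557  ] [ 0.49498854 -0.31616888  0.050703  ] [ 0.5798786  -0.17578604  0.09444168]
((0.5329962372779846, -0.2437984049320221), (0.08421563357114792, 0.13989409804344177), 4.000670909881592)
white [ 0.53734179 -0.08112294  0.06001805] [0.68849036 0.06946966 0.08440017] ((0.6126754879951477, -0.003514692187309265), (0.1421286016702652, 0.1467704027891159), 5.462913990020752)
hook 472 [0.56748683 0.23204267 0.1556993 ] [0.70684143 0.32096562 0.26302365] ((0.6388278007507324, 0.2770075500011444), (0.07877203077077866, 0.13696004450321198), 84.56507110595703)
115 94 [0.706 0.308 0.255]; 129 94 [0.705 0.27  0.256]; 124 95 [0.701 0.282 0.259]; 136 95 [0.7   0.25  0.258]; 122 96 [0.699 0.288 0.258]; 135 96 [0.698 0.253 0.256]; 119 97 [0.697 0.297 0.255]; 131 97 [0.696 0.264 0.256]; 143 97 [0.696 0.232 0.254]; 135 98 [0.694 0.254 0.253]; 129 
[... 245 characters left out ...]
08 0.254]; 115 107 [0.672 0.309 0.25 ]; 116 108 [0.668 0.306 0.252]; 138 109 [0.693 0.271 0.17 ]; 141 110 [0.662 0.239 0.246]; 116 112 [0.658 0.307 0.247]; 116 114 [0.654 0.308 0.245]; 116 116 [0.649 0.308 0.243]; 115 118 [0.644 0.312 0.24 ]; 115 120 [0.638 0.311 0.241]; 115 122 [0.632 0.311 0.242]; 116 124 [0.628 0.31  0.236]; 114 126 [0.622 0.314 0.24 ]; 114 128 [0.616 0.314 0.239]; 114 130 [0.611 0.314 0.239]; 114 132 [0.605 0.314 0.238]; 112 134 [0.6   0.32  0.237]; 112 136 [0.594 0.319 0.24 ]; 111 138 [0.586 0.318 0.249]; 137 139 [0.584 0.251 0.239]; 109 141 [0.576 0.321 0.256]; 138 142 [0.573 0.245 0.248]; 
big [ 0.2637912  -0.20993491  0.05044522] [ 0.4192122  -0.01814889  0.21608431]
```

View pics/topc.png

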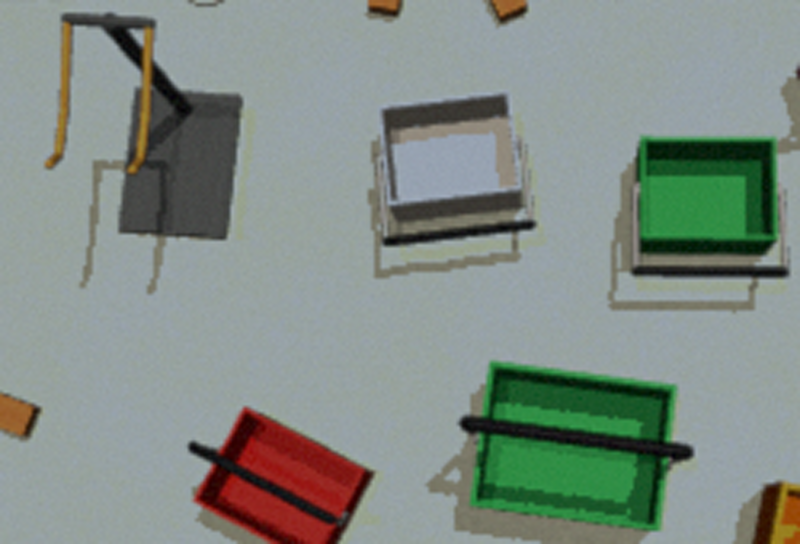

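The crop shows the green crossbar from about (633,271) to (788,271), rim corners at (640,138), (776,138), (638,243), (776,243). The hook has tips at (52,162) and (133,170) and its crosspiece along y≈20. Hook seat comes out at about (0.606, 0.280), yaw about -5.7°.

```bash
cat >> h.py <<'E'
def rayz(tag,u,v,z):
    f=np.load(f'pics/{tag}.npz'); K,V=f['K'],f['V']; W=np.linalg.inv(V)
    o=W[:3,3]; dr=W[:3,:3]@np.array([(u-K[0,2])/K[0,0],(v-K[1,2])/K[1,1],1]); return o+dr*(z-o[2])/dr[2]
def totool(target,s=None):
    s=s or get_state(); return (R.from_quat(s['eef_rot']).inv().apply(np.array(target)-s['tool_pos'])).round(4)
E
python3 - <<'E'
from h import *
c=lambda x,y,z:rayz('top0',95+x/3.2-.5,90+y/3.2-.5,z).round(4)
for p in [(640,138),(776,138),(638,243),(776,243)]: print('rim',c(*p,.075))
for p in [(633,271),(788,271)]: print('bar',c(*p,.080))
for p in [(52,162),(133,170),(67,20),(151,23)]: print('hook',c(*p,.256))
for p in [(193,447),(340,522),(462,423),(692,452)]: print('big/red handles',c(*p,.2))
P,im,d=cloud('top0')
print(np.array([P[v,u] for v in (173,174,175) for u in range(300,338,6)]).round(3).tolist())
s=get_state()
print(totool([.40,.40,.36]),totool([.51,-.25,.30]))
E
```

```text
rim [ 0.6364 -0.1858  0.075 ]
rim [ 0.6325 -0.316   0.075 ]
rim [ 0.5335 -0.1802  0.075 ]
rim [ 0.5299 -0.3108  0.075 ]
bar [ 0.5057 -0.1742  0.08  ]
bar [ 0.5016 -0.3199  0.08  ]
hook [0.5779 0.316  0.256 ]
hook [0.5691 0.2481 0.256 ]
hook [0.7009 0.3064 0.256 ]
hook [0.696  0.2351 0.256 ]
big/red handles [0.3423 0.2103 0.2   ]
big/red handles [0.2767 0.086  0.2   ]
big/red handles [ 0.3569 -0.0175  0.2   ]
big/red handles [ 0.3278 -0.2099  0.2   ]
[[0.507, -0.197, 0.088], [0.507, -0.215, 0.085], [0.506, -0.232, 0.091], [0.506, -0.251, 0.086], [0.505, -0.269, 0.088], [0.505, -0.286, 0.089], [0.505, -0.305, 0.086], [0.504, -0.197, 0.088], [0.504, -0.215, 0.087], [0.504, -0.233, 0.085], [0.503, -0.251, 0.085], [0.502, -0.268, 0.091], [0.502, -0.286, 0.087], [0.501, -0.304, 0.087], [0.501, -0.197, 0.087], [0.5, -0.214, 0.093], [0.5, -0.233, 0.086], [0.5, -0.25, 0.087], [0.499, -0.268, 0.09], [0.499, -0.287, 0.084], [0.498, -0.304, 0.089]]
[-0.2221 -0.1044 -0.1108] [-0.5663 -0.6666 -0.0498]
```

```bash
python3 -m inch '1 0 0 -0.02 0 0 0;1 -0.01 -0.007 -0.02 0 0 0;1 -0.02 -0.015 -0.01 0 0 0;1 -0.0288 -0.0208 -0.006 0 0 0;1 -0.0288 -0.0208 -0.006 0 0 0;1 -0.0288 -0.0208 -0.006 0 0 0;1 -0.0288 -0.0208 0 0 0 0;1 -0.0288 -0.0208 0 0 0 0;1 -0.0288 -0.0208 0 0 0 0;1 -0.0288 -0.0208 0 0 0 0;1 -0.0288 -0.0208 0 0 0 0;1 -0.0288 -0.0208 0 0 0 0;1 -0.0288 -0.0208 0 0 0 0;1 -0.0268 -0.0208 0 0 0 0' && python3 -m inch '0.5 -0.0163 -0.0322 0 0 0 0;0.5 -0.0163 -0.0322 0 0 0 0;0.5 -0.0163 -0.0322 0 0 0 0;0.5 -0.0163 -0.0322 0 0 0 0;0.5 -0.0163 -0.0322 0 0 0 0;0.5 -0.0163 -0.0322 0 0 0 0;0.5 -0.0163 -0.0322 0 0 0 0;0.5 -0.0163 -0.0322 0 0 0 0;0.5 -0.0163 -0.0322 0 0 0 0;0.5 -0.0163 -0.0322 0 0 0 0;0.5 -0.0163 -0.0322 0 0 0 0;0.5 -0.0163 -0.0322 0 0 0 0;0.5 -0.0163 -0.0322 0 0 0 0'
```

```text
clock: 1.27
tool_pos: [0.4601, 0.2168, 0.3175]
eef_rot: [0.19, 0.982, -0.0, -0.0]
contact_force: [0.6, 0.5, -0.3]
opening: 0.999
finger_force: 0.0
clock: 2.35
tool_pos: [0.4996, -0.2503, 0.3174]
eef_rot: [0.19, 0.982, 0.0, -0.0]
contact_force: [0.4, -1.1, -0.1]
opening: 0.751
finger_force: 0.0
```

```bash
python3 -m inch '0.5 0 0 0 0 0 0.12;0.5 0 0 0 0 0 0.12;0.5 0 0 0 0 0 0.12;0.5 0 0 0 0 0 0.12;0.5 0 0 0 0 0 0.12;0.5 0 0 0 0 0 0.12;0.5 0 0 0 0 0 0.12;0.5 0 0 0 0 0 0.12;0.5 0 0 0 0 0 0.12;0.5 0 0 0 0 0 0.12;0.5 0 0 0 0 0 0.02;0.5 0 0 0 0 0 0;0.5 0 0 0 0 0 0'
python3 - <<'E'
from h import *
s=get_state();print(s['q'],R.from_quat(s['eef_rot']).as_matrix().round(3).tolist())
m=camera_model('wrist');im,d,_=shot('wrist','w1');print(m['intrinsics'],np.linalg.inv(m['view']).round(3).tolist())
print(totool([.502,-.247,.2]))
E
```

```text
clock: 3.43
tool_pos: [0.5, -0.2484, 0.3175]
eef_rot: [0.717, 0.697, -0.0, -0.0]
contact_force: [-0.3, 0.1, 0.1]
opening: 0.746
finger_force: 0.0
[ 0.27116547  0.52343143  0.17572494  1.69247598 -0.10878061  0.93580967
  0.46054271] [[0.028, 1.0, -0.001], [1.0, -0.028, 0.0], [0.0, -0.001, -1.0]]
[[297.31863964   0.         249.89485891]
 [  0.         297.31863964 188.6150964 ]
 [  0.           0.           1.        ]] [[1.0, -0.028, -0.009, 0.502], [-0.029, -0.947, -0.319, -0.164], [0.0, 0.319, -0.948, 0.453], [0.0, 0.0, 0.0, 1.0]]
[0.0015 0.002  0.1175]
```

View pics/w1.png

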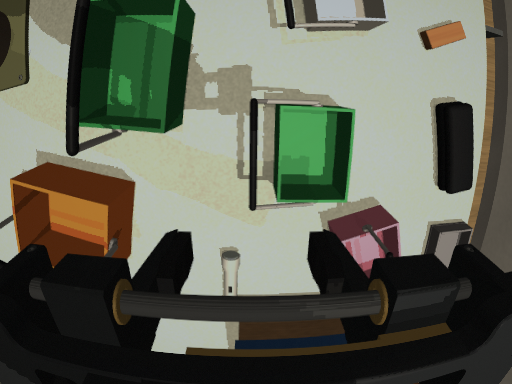

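The wrist view shows the green bar running from (254,100) to (253,208), with the basket rim from x=275 to 353. The tool is already aligned with it. I'll refine the bar position with the fisheye model.

```bash
cat >> h.py <<'E'
def fish(tag,u,v,z):
    f=np.load(f'pics/{tag}.npz'); K,V=f['K'],f['V']; W=np.linalg.inv(V)
    a=np.array([u-K[0,2],v-K[1,2]])/K[0,0]; t=np.hypot(*a); dr=np.array([*(a/t*np.sin(t)),np.cos(t)])
    dr=W[:3,:3]@dr; return W[:3,3]+dr*(z-W[2,3])/dr[2]
E
python3 - <<'E'
from h import *
for z in (.078,.083,.09): print(z,[fish('w1',u,v,z).round(4).tolist() for u,v in ((253.5,100),(253,208))])
print([fish('w1',u,v,.075).round(4).tolist() for u,v in ((275,106),(275,201),(354,109),(349,201))])
f=np.load('pics/w1.npz');print(f['d'][110:205:12,253].round(3),f['d'][110:205:12,252].round(3))
s=f['d']; 
W=np.linalg.inv(f['V']);K=f['K']
for v in range(115,205,15):
    a=np.array([253-K[0,2],v-K[1,2]])/K[0,0];t=np.hypot(*a);dr=np.array([*(a/t*np.tan(t)),1])
    print((W[:3,:3]@(dr*s[v,253])+W[:3,3]).round(4))
E
```

```text
0.078 [[0.5059, -0.1747, 0.078], [0.5014, -0.3187, 0.078]]
0.083 [[0.5058, -0.1746, 0.083], [0.5014, -0.3167, 0.083]]
0.09 [[0.5057, -0.1744, 0.09], [0.5014, -0.3138, 0.09]]
[[0.5328, -0.183, 0.075], [0.5316, -0.3106, 0.075], [0.6374, -0.1859, 0.075], [0.6375, -0.3144, 0.075]]
[0.351 0.356 0.362 0.367 0.371 0.377 0.38  0.387] [0.353 0.359 0.361 0.368 0.371 0.377 0.381 0.386]
[ 0.5046 -0.1928  0.0896]
[ 0.5041 -0.2113  0.0891]
[ 0.5036 -0.2302  0.0886]
[ 0.5031 -0.2494  0.0884]
[ 0.5026 -0.2687  0.0897]
[ 0.502  -0.2897  0.0871]
```

```bash
python3 -m inch '-0.59 0.0015 0.0035 0.02 0 0 0;-0.59 0 0 0.03 0 0 0;-0.59 0 0 0.03 0 0 0;-0.59 0 0 0.03 0 0 0;-0.59 0 0 0.03 0 0 0;-0.59 0 0 0.03 0 0 0;-0.59 0 0 0.03 0 0 0;-0.59 0 0 0.01 0 0 0;-0.59 0 0 0 0 0 0;-0.59 0 0 0 0 0 0' 5 && python3 -m inch '-0.59 0 0 0.008 0 0 0;-0.59 0 0 0.008 0 0 0;-0.59 0 0 0.008 0 0 0;-0.59 0 0 0 0 0 0;-0.8 0 0 0 0 0 0;-1 0 0 0 0 0 0;-1 0 0 0 0 0 0;-1 0 0 0 0 0 0' 6
```

```text
clock: 4.32
tool_pos: [0.5039, -0.2475, 0.1082]
eef_rot: [0.718, 0.696, 0.0, 0.0]
contact_force: [0.7, -0.4, -0.4]
opening: 0.205
finger_force: 0.0
clock: 4.98
tool_pos: [0.5037, -0.2472, 0.0839]
eef_rot: [0.718, 0.696, 0.0, 0.0]
contact_force: [-0.9, -0.0, -0.6]
opening: 0.108
finger_force: 6.0
```

```bash
python3 -m inch '-1 0 0.0012 -0.0043 0 0 0;-1 0 0.0011 -0.0043 0 0 0;-1 0 0.0031 -0.0083 0 0 0;-1 0 0.0041 -0.0079 0 0 0;-1 0 0.0048 -0.0075 0 0 0;-1 0 0.0056 -0.0068 0 0 0;-1 0 0.0063 -0.0062 0 0 0;-1 0 0 0 0 0 0;-1 0 0 0 0 0 0' 5 && python3 -m inch '-1 0 0.0069 -0.0055 0 0 0;-1 0 0.0075 -0.0047 0 0 0;-1 0 0.0079 -0.0040 0 0 0;-1 0 0.0083 -0.003 0 0 0;-1 0 0.0086 -0.0022 0 0 0;-1 0 0.0044 -0.0007 0 0 0;-1 0 0.0044 -0.0005 0 0 0;-1 0 0.0044 -0.0003 0 0 0;-1 0 0.0045 0 0 0 0;-1 0 0 0 0 0 0;-1 0 0 0 0 0 0' 5
python3 - <<'E'
from h import *
print(get_state()['tool_pos'])
a,_,_=shot('scene','scene1');b,_,_=shot('wrist','w2')
cv2.imwrite('pics/both1.png',np.vstack([cv2.resize(a[150:260,150:330,::-1],(540,330),interpolation=cv2.INTER_CUBIC),cv2.resize(b[:264,60:492,::-1],(540,270))[:270]]))
E
```

```text
clock: 5.73
tool_pos: [0.5301, -0.2483, 0.1299]
eef_rot: [0.718, 0.696, 0.0, 0.001]
contact_force: [-1.2, -0.2, 2.1]
opening: 0.105
finger_force: 5.0
clock: 6.65
tool_pos: [0.5887, -0.2501, 0.1509]
eef_rot: [0.718, 0.696, 0.001, 0.002]
contact_force: [0.5, 0.1, 6.0]
opening: 0.113
finger_force: 5.0
[ 0.58871121 -0.25013827  0.1508847 ]
```

View pics/both1.png

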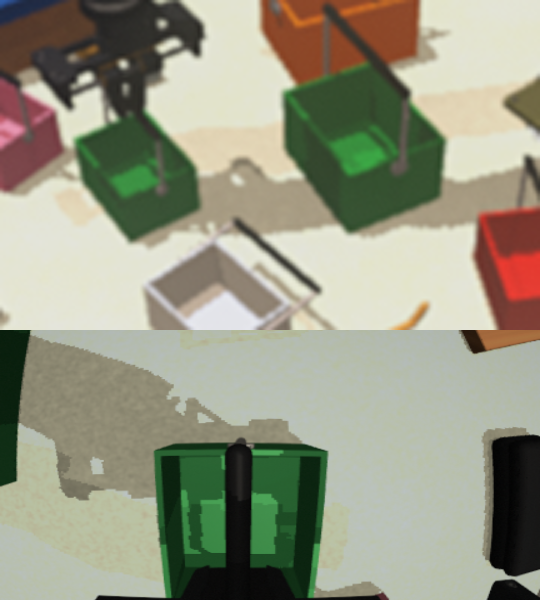

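The picture shows the handle upright over the middle of the basket, which is still standing. Next I'll regrip deeper and lift.

```bash
python3 -m inch '-0.65 0 0 0 0 0 0;-0.65 0 0 0 0 0 0;-0.65 0 0 0 0 0 0;-0.65 0 0 0.003 0 0 0;-0.65 0 0 0.003 0 0 0;-0.65 0 0 0 0 0 0;-1 0 0 0 0 0 0;-1 0 0 0 0 0 0;-1 0 0 0 0 0 0;-1 0 0 0 0 0 0;-1 0 0 0 0 0 0' 25 && python3 -m inch '-1 0 0 -0.004 0 0 0;-1 0 0 -0.008 0 0 0;-1 0 0 -0.012 0 0 0;-1 0 0 -0.015 0 0 0;-1 0 0 -0.015 0 0 0;-1 0 0 -0.015 0 0 0;-1 0 0 -0.015 0 0 0;-1 0 0 -0.015 0 0 0;-1 0 0 -0.015 0 0 0;-1 0 0 -0.015 0 0 0;-1 0 0 -0.015 0 0 0;-1 0 0 -0.010 0 0 0;-1 0 0 -0.006 0 0 0;-1 0 0 0 0 0 0;-1 0 0 0 0 0 0'
```

```text
clock: 7.67
tool_pos: [0.5864, -0.2496, 0.1436]
eef_rot: [0.718, 0.696, -0.0, -0.0]
contact_force: [-0.5, 0.2, -3.4]
opening: 0.095
finger_force: 24.9
clock: 8.92
tool_pos: [0.5865, -0.2497, 0.3039]
eef_rot: [0.718, 0.696, 0.0, -0.0]
contact_force: [-0.1, 0.0, -4.3]
opening: 0.095
finger_force: 24.9
```

```bash
python3 -m inch '-1 0.005 -0.0012 0 0 0 0;-1 0.010 -0.0025 0 0 0 0;-1 0.015 -0.0037 0 0 0 0;-1 0.0178 -0.0045 0 0 0 0;-1 0.0178 -0.0045 0 0 0 0;-1 0.0178 -0.0045 0 0 0 0;-1 0.0178 -0.0045 0 0 0 0;-1 0.0178 -0.0045 0 0 0 0;-1 0.0178 -0.0045 0 0 0 0;-1 0.0178 -0.0045 0 0 0 0;-1 0.0178 -0.0045 0 0 0 0;-1 0.0178 -0.0045 0 0 0 0;-1 0.0178 -0.0045 0 0 0 0;-1 0.0178 -0.0045 0 0 0 0;-1 0.0178 -0.0045 0 0 0 0;-1 0.0178 -0.0045 0 0 0 0;-1 0.0178 -0.0045 0 0 0 0' && python3 -m inch '-1 0.0178 -0.0045 0 0 0 0;-1 0.0178 -0.0045 0 0 0 0;-1 0.0178 -0.0045 0 0 0 0;-1 0.0178 -0.0045 0 0 0 0;-1 0.0178 -0.0045 0 0 0 0;-1 0.0178 -0.0045 0 0 0 0;-1 0.0178 -0.0045 0 0 0 0;-1 0.0178 -0.0045 0 0 0 0;-1 0.0178 -0.0045 0 0 0 0;-1 0.0178 -0.0045 0 0 0 0;-1 0.0178 -0.0045 0 0 0 0;-1 0.0178 -0.0045 0 0 0 0;-1 0.0178 -0.0045 0 0 0 0;-1 0.015 -0.0037 0 0 0 0;-1 0.010 -0.0025 0 0 0 0;-1 0.005 -0.0012 0 0 0 0;-1 0 0 0 0 0 0.033;-1 0 0 0 0 0 0.033;-1 0 0 0 0 0 0;-1 0 0 0 0 0 0'
python3 - <<'E'
from h import *
s=get_state();print(s['tool_pos'],R.from_quat(s['eef_rot']).as_matrix().round(3).tolist())
a,_,_=shot('scene','scene2');b,_,_=shot('wrist','w3');t,_,_=shot('top','top3')
cv2.imwrite('pics/both2.png',np.vstack([cv2.resize(a[180:384,150:450,::-1],(440,299)),cv2.resize(b[:264,60:492,::-1],(440,269))]))
E
```

```text
clock: 10.33
tool_pos: [0.5237, 0.0334, 0.3034]
eef_rot: [0.718, 0.696, -0.0, -0.001]
contact_force: [-0.4, -0.0, -3.1]
opening: 0.095
finger_force: 24.9
clock: 12.0
tool_pos: [0.4671, 0.2941, 0.3038]
eef_rot: [0.741, 0.672, -0.0, 0.0]
contact_force: [-0.7, -0.4, -3.3]
opening: 0.099
finger_force: 24.9
[0.46709192 0.2940918  0.30378294] [[0.097, 0.995, -0.0], [0.995, -0.097, -0.001], [-0.001, -0.0, -1.0]]
```

View pics/both2.png

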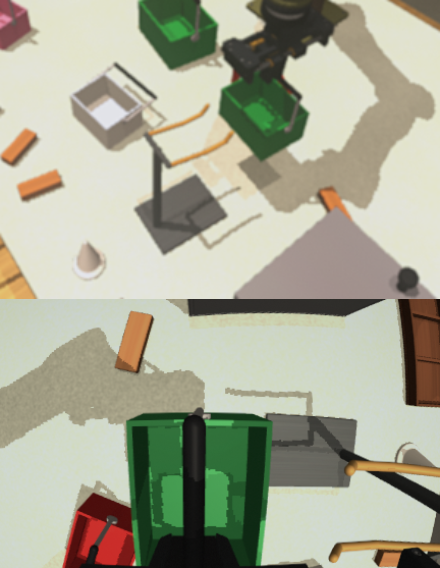

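The basket hangs level in the gripper in front of the hook; hook tips appear in the lower panel at (350,467) and (337,552). I'll check the lateral offset.

Run:
```python
from h import *
k=432/440
a=fish('w3',60+351*k,(467-299)*k,.252);b=fish('w3',60+337*k,(552-299)*k,.252);m=(a+b)/2;print('tips',a,b)
# arms points further back
c=fish('w3',60+436*k,(471-299)*k,.241);d=fish('w3',60+434*k,(548-299)*k,.241);print('back',c,d)
yaw=np.deg2rad(-5.4);x=np.array([np.cos(yaw),np.sin(yaw)]);seat=m[:2]+.032*x;print('seat wrist',seat,'top (.606,.280)')
P,im,dd=cloud('top0')
M=(P[...,2]>.225)&(P[...,2]<.27)&(P[...,1]>.2)&(P[...,1]<.36)&(P[...,0]>.55)&(P[...,0]<.66)&(dd>0)
q=P[M];L=q[q[:,1]>.28];Rr=q[q[:,1]<.28]
for g in(L,Rr): f=np.polyfit(g[:,0],g[:,1],1);print(len(g),np.rad2deg(np.arctan(f[0])),np.polyval(f,.606),g[:,0].min())
```

```text
tips [0.57983155 0.32203593 0.252     ] [0.57421053 0.25467057 0.252     ]
back [0.67909166 0.3091209  0.241     ] [0.69727721 0.22961647 0.241     ]
seat wrist [0.60887902 0.28534178] top (.606,.280)
99 -5.7027234179802875 0.3148586513791675 0.574078402533025
102 -5.293097838165336 0.24464800139698306 0.5674868261393409
```

```bash
python3 -m inch '-1 0 0 0.006 0 0 0;-1 0 0 0.010 0 0 0;-1 0 0 0.010 0 0 0;-1 0 0 0.006 0 0 0;-1 0 0 0 0 0 0;-1 0 0 0 0 0 0' && python3 -m inch '-1 0 0.003 0 0 0 0;-1 0 0.006 0 0 0 0;-1 0 0.009 0 0 0 0;-1 0 0.0115 0 0 0 0;-1 0 0.0115 0 0 0 0;-1 0 0.0115 0 0 0 0;-1 0 0.0115 0 0 0 0;-1 0 0.0115 0 0 0 0;-1 0 0.0115 0 0 0 0;-1 0 0.0115 0 0 0 0;-1 0 0.0115 0 0 0 0;-1 0 0.0115 0 0 0 0;-1 0 0.009 0 0 0 0;-1 0 0.006 0 0 0 0;-1 0 0.003 0 0 0 0;-1 0 0 0 0 0 0;-1 0 0 0 0 0 0;-1 0 0 0 0 0 0'
python3 - <<'E'
from h import *
a,_,_=shot('scene','scene4');b,_,_=shot('wrist','w4')
cv2.imwrite('pics/both3.png',np.vstack([cv2.resize(a[220:350,200:400,::-1],(480,312),interpolation=cv2.INTER_CUBIC),cv2.resize(b[60:264,160:472,::-1],(440,288)).repeat(1,0) if 0 else cv2.resize(b[60:264,160:472,::-1],(480,286))]))
E
```

```text
clock: 12.65
tool_pos: [0.467, 0.2946, 0.2714]
eef_rot: [0.741, 0.672, -0.001, -0.0]
contact_force: [0.1, -0.3, -3.2]
opening: 0.095
finger_force: 24.9
clock: 14.15
tool_pos: [0.6054, 0.2815, 0.2719]
eef_rot: [0.74, 0.672, -0.0, -0.0]
contact_force: [-0.8, 0.2, -3.6]
opening: 0.098
finger_force: 24.9
```

View pics/both3.png

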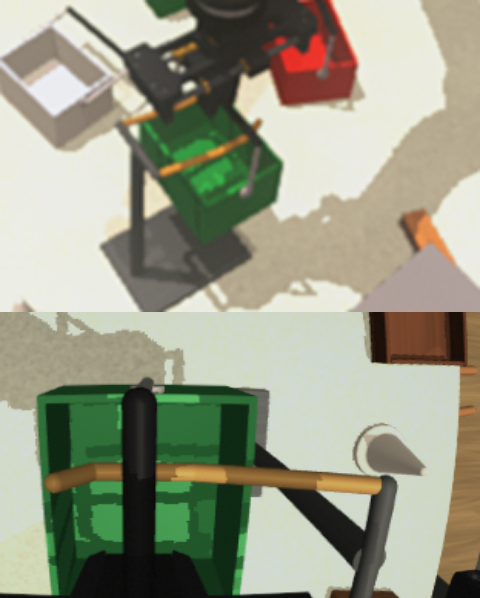

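The bar is above both arms, behind the tips (tip at (50,483), bar at x≈140 in the lower panel). Lowering now.

```bash
python3 -m inch '-1 0 0 0.004 0 0 0;-1 0 0 0.006 0 0 0;-1 0 0 0.006 0 0 0;-1 0 0 0.006 0 0 0;-1 0 0 0.004 0 0 0;-1 0 0 0.002 0 0 0;-1 0 0 0 0 0 0;-1 0 0 0 0 0 0' && python3 -m inch '-1 0 0 0.0015 0 0 0;-1 0 0 0.0015 0 0 0;-1 0 0 0.0015 0 0 0;-1 0 0 0 0 0 0;-1 0 0 0 0 0 0'
```

```text
clock: 14.92
tool_pos: [0.6061, 0.2813, 0.2439]
eef_rot: [0.741, 0.672, 0.0, -0.0]
contact_force: [-0.2, 0.2, -3.1]
opening: 0.097
finger_force: 24.9
clock: 15.33
tool_pos: [0.606, 0.2813, 0.2394]
eef_rot: [0.741, 0.672, -0.0, -0.0]
contact_force: [-0.1, 0.3, -3.5]
opening: 0.095
finger_force: 24.9
```

```bash
python3 -m inch '-1 0 0 0.0012 0 0 0;-1 0 0 0.0012 0 0 0;-1 0 0 0 0 0 0;-1 0 0 0 0 0 0' && python3 -m inch '-1 0 0 0.001 0 0 0;-1 0 0 0.001 0 0 0;-1 0 0 0 0 0 0;-1 0 0 0 0 0 0'
```

```text
clock: 15.67
tool_pos: [0.6062, 0.2813, 0.2374]
eef_rot: [0.741, 0.672, 0.0, 0.0]
contact_force: [-0.8, -0.3, -1.3]
opening: 0.099
finger_force: 24.6
clock: 16.0
tool_pos: [0.6063, 0.2814, 0.237]
eef_rot: [0.741, 0.672, 0.001, 0.0]
contact_force: [-4.3, -0.5, 8.3]
opening: 0.095
finger_force: 23.7
```

The bar is seated (force reversed at TCP z≈0.237). I'll ease off, release gently and raise straight up.

```bash
python3 -m inch '-1 0 0 -0.001 0 0 0;-1 0 0 0 0 0 0;-1 0 0 0 0 0 0' 5 && python3 -m inch '-0.78 0 0 0 0 0 0;-0.75 0 0 0 0 0 0;-0.7 0 0 0 0 0 0;-0.6 0 0 0 0 0 0;-0.5 0 0 0 0 0 0;-0.4 0 0 0 0 0 0;-0.4 0 0 0 0 0 0;-0.4 0 0 -0.003 0 0 0;-0.4 0 0 -0.006 0 0 0;-0.4 0 0 -0.01 0 0 0;-0.4 0 0 -0.015 0 0 0;-0.4 0 0 -0.02 0 0 0;-0.4 0 0 -0.025 0 0 0;-0.4 0 0 -0.025 0 0 0;-0.4 0 0 -0.025 0 0 0;-0.4 0 0 -0.02 0 0 0;-0.4 0 0 0 0 0 0;-0.4 0 0 0 0 0 0' && python3 -m inch '-0.4 0 -0.02 0 0 0 0;-0.4 0 -0.03 0 0 0 0;-0.4 0 -0.03 0 0 0 0;-0.4 0 -0.03 0 0 0 0;-0.4 0 -0.03 0 0 0 0;-0.4 0 -0.02 0 0 0 0;-0.4 0 0 0 0 0 0;-0.4 0 0 0 0 0 0;-0.4 0 0 0 0 0 0;-0.4 0 0 0 0 0 0;-0.4 0 0 0 0 0 0;-0.4 0 0 0 0 0 0'
python3 - <<'E'
from h import *
a,_,_=shot('scene','scene5');b,_,_=shot('top','top5')
cv2.imwrite('pics/both4.png',np.vstack([cv2.resize(a[220:350,200:400,::-1],(480,312),interpolation=cv2.INTER_CUBIC),cv2.resize(b[80:200,95:280,::-1],(440,285))[:, :440] if 0 else cv2.resize(b[80:200,95:280,::-1],(480,285))]))
P,im,d=cloud('top5');P0,_,d0=cloud('top0')
hsv=cv2.cvtColor(im,cv2.COLOR_RGB2HSV)
g=(hsv[...,0]>45)&(hsv[...,0]<85)&(hsv[...,1]>100)&(P[...,1]>.15)&(P[...,0]>.5)&(P[...,2]>.1)&(d>0)
q=P[g];rim=q[q[:,2]>.155];print(g.sum(),rim.min(0),rim.max(0))
f=np.linalg.lstsq(np.c_[rim[:,:2],np.ones(len(rim))],rim[:,2],rcond=None)[0];print('rim slope deg',np.rad2deg(f[:2]))
w=(slice(100,180),slice(200,268));print('white change',np.abs(P0[w][...,2]-P[w][...,2]).mean(), np.median(P[w][...,0]-P0[w][...,0]))
E
```

```text
clock: 16.25
tool_pos: [0.6066, 0.2814, 0.2368]
eef_rot: [0.741, 0.672, 0.001, 0.0]
contact_force: [-0.3, 0.4, 5.3]
opening: 0.106
finger_force: 4.5
clock: 17.75
tool_pos: [0.6066, 0.2813, 0.387]
eef_rot: [0.741, 0.672, 0.002, 0.0]
contact_force: [0.2, -0.0, -1.8]
opening: 0.297
finger_force: 0.0
clock: 18.75
tool_pos: [0.4476, 0.2964, 0.3847]
eef_rot: [0.741, 0.672, -0.0, 0.0]
contact_force: [-0.3, -0.0, -0.3]
opening: 0.301
finger_force: 0.0
1152 [0.51495185 0.20786634 0.15500064] [0.65996288 0.3495728  0.47288807]
rim slope deg [-5.87299403 -5.95554736]
white change 0.011652779538259302 -3.4505787989691505e-05
```

View pics/both4.png

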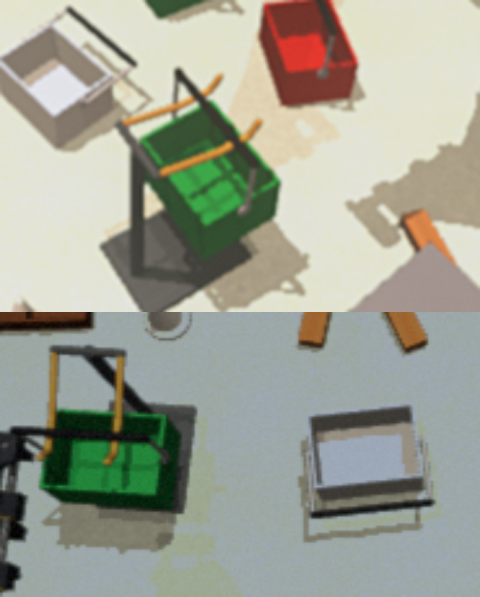

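The basket hangs on both arms behind the tips, clear of the robot, with the white basket unmoved. I'll wait a moment, then check level and stillness.

```bash
cat > lv.py <<'E'
from h import *
import sys
P,im,d=cloud(sys.argv[1]); hsv=cv2.cvtColor(im,cv2.COLOR_RGB2HSV)
g=(hsv[...,0]>45)&(hsv[...,0]<85)&(hsv[...,1]>100)&(P[...,1]>.15)&(P[...,0]>.5)&(d>0)
for lo,hi in ((.158,.185),(.085,.115)):
    q=P[g&(P[...,2]>lo)&(P[...,2]<hi)]
    for _ in range(3):
        f=np.linalg.lstsq(np.c_[q[:,:2],np.ones(len(q))],q[:,2],rcond=None)[0]
        e=q[:,2]-np.c_[q[:,:2],np.ones(len(q))]@f; q=q[np.abs(e)<.006]
    print(sys.argv[1],len(q),np.rad2deg(f[:2]).round(2),q.mean(0).round(4),q.min(0).round(3),q.max(0).round(3))
E
python3 lv.py top5; python3 -m inch '-0.4 0 -0.005 0 0 0 0;-0.4 0 0 0 0 0 0;-0.4 0 0 0 0 0 0;-0.4 0 0 0 0 0 0;-0.4 0 0 0 0 0 0;-0.4 0 0 0 0 0 0;-0.4 0 0 0 0 0 0;-0.4 0 0 0 0 0 0;-0.4 0 0 0 0 0 0;-0.4 0 0 0 0 0 0;-0.4 0 0 0 0 0 0;-0.4 0 0 0 0 0 0;-0.4 0 0 0 0 0 0;-0.4 0 0 0 0 0 0;-0.4 0 0 0 0 0 0;-0.4 0 0 0 0 0 0'
python3 - <<'E'
from h import *
shot('top','top6');shot('scene','scene6')
a=np.load('pics/scene5.npz')['im'].astype(int);b=np.load('pics/scene6.npz')['im'].astype(int)
print('pixels changed',(np.abs(a-b).max(-1)[230:340,240:330]>40).sum())
E
python3 lv.py top6
```

```text
top5 243 [-1.37 -0.22] [0.5991 0.2716 0.1672] [0.549 0.211 0.16 ] [0.66  0.35  0.173]
top5 648 [-1.77 -0.22] [0.6062 0.2885 0.098 ] [0.549 0.214 0.093] [0.692 0.345 0.105]
clock: 20.18
tool_pos: [0.4418, 0.2972, 0.385]
eef_rot: [0.741, 0.672, 0.0, -0.0]
contact_force: [-0.6, 0.3, 0.1]
opening: 0.301
finger_force: 0.0
pixels changed 0
top6 244 [-2.25 -0.41] [0.6001 0.272  0.1671] [0.55  0.211 0.159] [0.66  0.351 0.173]
top6 651 [-1.55 -0.1 ] [0.6066 0.2904 0.0981] [0.549 0.214 0.093] [0.657 0.345 0.105]
```

Level to within about 2°, and still. Handing in.

```bash
python3 -c "
from plant import r; print(r.finish_job())"
```

```text
the job is handed in; nothing more can be done
None
```

The green basket hangs by its upright handle over both hook arms, behind the tips. It is still and level to within about 2°, the white basket is unmoved, and the job was handed in at about 20 s with the gripper clear; no verdict came back.

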